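Start the lid screw of a centrifuge rotor without cross-threading

ROBOT

A 7-joint arm with a two-finger parallel gripper is mounted at the origin on the work surface. World frame = base frame: x ahead of the robot, y to its left, z up, the work surface at z = 0. Lengths are in m, angles in rad, forces in N, time in s.
With the tool pointing down it reaches from about 0.425 to 0.925 m from the base axis. Payload 6.8 kg.
Tool frame: the origin (TCP) lies between the finger pads; the fingertips stand finger_overhang ahead of it and the grasp point (between the pads) lies 6 mm ahead of it (finger_overhang is the distance from the TCP to the fingertips, in m); z points along the fingers, y is the line along which they close (so a half turn about z gives the same grasp; the last joint's range is limited). The gripper opens to 85 mm and grips with 20 to 120 N. Pads are 22 mm wide; open, the fingers measure 114 mm over their backs; the gripper's body (76 mm by 85 mm) begins 54 mm behind the grasp point. The pads swing forward as they close: fully open they stand 13 mm farther back than shut.
Start: joints at [1.121, 0.477, 0.022, 1.555, -0.011, 1.109, -0.083], TCP at [0.226, -0.636, 0.256] pointing down, gripper open.
Joint ranges: [-2.96, 2.96], [-0.34, 2.1], [-1.41, 1.46], [0.24, 2.44], [-1.37, 4.51], [0.17, 1.92], [-2.96, 2.96]. Speed limits (rad/s): [2.39, 2.39, 3.14, 3.14, 3.14, 3.14, 3.14].

INTERFACE

Orientations are given as a unit quaternion [w, x, y, z].
In Python, from station import * gives the robot as it stands.
- The arm moves only by the tool drive_tool, never from a script. Its argument "increments" is a list of rows, each an object of numbers: "claw": the finger opening in m, from 0 to 0.0854; "dx", "dy", "dz": the shift along the tool's x, y, z in m; "wx", "wy", "wz": the turn, a rotation vector about the tool's x, y, z in degrees. A call has 1 to 20 rows; each row shifts and turns the commanded pose from where the row before left it, along the tool's axes as they then stand; what a row does not reach is not made up. A row lasts 1/8 s, in which the tool goes at most 62.5 mm and 10.7 degrees, less where a joint would pass 70% of its speed; a pose out of reach is approached as far as the arm can. A call with a gripper value outside its range is refused whole. The fingers move at their own pace and stop on an object; "newtons" is the grip in N (left out, the last holds). Time passes only in rows, so rows that do not move let the fingers close. It gives the time, the measured TCP pose, the force, the opening and the grip force at its end, in the units of the state.
- get_obs(): the state, without advancing time (a new reading comes with each control period).
- read_camera(name): name is "side" or "top" or "wrist"; returns (picture, depth): 480x640x3 uint8, red, green, blue; 480x640 float32, m along the optical axis (not along the pixel's ray), 0 where there is no reading.
- calibration(name): a dict with "intrinsics" (3x3 intrinsics, pixels), "k1" (the pictures are not rectified: a ray, as slopes to the right and down, at radius r is drawn at 1 + k1 r^2 times it, then the intrinsics apply), "R" (3x3) and "t" (3): a world point X has camera coordinates R X + t; the wrist camera has in their place "mount" (4x4, takes a point from camera to tool coordinates, whose origin is the TCP and whose axes are the flange's). Camera axes: x right, y down, z forward; pixel columns grow to the right and rows downward; lengths in m; the calibration is good to about 2 mm. A picture is of the moment at which its call begins: read the wrist's pose just before it. calibration takes no time and is no camera call.
- hand_in(): hands the job in; it is judged then, once.
The state is a dict: "t": time; "q": joint angles; "joint_vel": joint speeds; "joint_torque": joint torques, N m; "eef_pos": TCP position; "tool_rot": TCP orientation; "contact_force": force on the tool from outside, world axes, zero at the start; "torque": the same for the moment, N m; "gripper_width": opening from 0.0 (shut) to 1.0 (fully open); "grasp_force": force on a finger pad.
Only numpy, scipy, OpenCV 4.12 (cv2) and the standard library are available. Lean on these libraries where they do the work, as an engineer would, in place of code of your own. Each camera call takes 0.05 s, during which the arm holds its last target. There are 200 camera calls.

TASK

The lid screw of the centrifuge rotor is standing loose on the first thread of the hub. Turn its knob backward (anticlockwise) until you feel the thread drop, then turn it forward (clockwise) one full turn from there so that it has caught but is still loose. Finish while still gripping the knob, holding the screw still in that position, and leave everything else on the bench where it is.

Things in the scene. Friction and masses are not known exactly. Their poses are not given: they have to be found in the camera images.
- rotor: The rotor, fixed to the bench: grey bowl-shaped aluminium rotor, 192 mm across, on a black rubber ring, with a clear lid (180 mm across, edge bead 70 mm high) over white tube caps. Origin on its axis at bench height, z up. A bare aluminium threaded hub, 60 mm across, stands in the middle of the lid, its top 82 mm above the bench.
- hub (a point): Centre of the hub's top face, 82 mm above the bench, on the screw's axis. The steel screw stands in it: 24 mm shank, coarse right-hand thread of 6 mm pitch, about 0.2 to 0.35 kg; it sinks by its own weight when let go past the drop point, and takes under 0.1 N m to turn unless pressed or pulled hard. It does not tilt or shift sideways.
- knob (a point): Middle of the screw's knob on its axis (turns and rises with the screw), 26 mm above the hub's top when screw_lift is 0. The knob is a black fluted upright cylinder, 39 mm in diameter, 30 mm high, this point 15 mm above its underside; aluminium cap plate with a small black pointer rib on top. Free all round above the hub: grip it from above.
- lid_screw (a joint): Angle of the screw in rad, over several turns: grows forward (clockwise from above), falls backward (anticlockwise), below 0 too. At 0 the blunt end of its thread has just passed the blunt start of the hub's thread, and the screw drops 6 mm unless a grip holds it up. It starts 1.1 to 2.3 rad forward of that, standing on top of the hub's thread.
- screw_lift (a joint): Height of the screw in m, up positive. On top of the hub's thread: about 0.0056 less 0.00095 per rad forward of the drop point (0.0033 to 0.0046 at the start). Just after the drop about 0; from there forward turning draws it down 6 mm a turn: about -0.006 one turn later. At -0.011 the knob meets the hub (tight).
- tube_rack: Loose bystander: purple micro-tube rack 100 x 200 mm, 36 mm high with tubes, origin under its centre.
- tip_box: Loose bystander: closed pale pipette-tip box, 87 x 124 mm, 62 mm high, origin under its centre.
- rotor_key: Loose bystander: steel T-handle rotor key lying flat, 150 mm long with a 100 mm cross bar, 10 mm thick, origin under the middle of its stem.
Mind the look-alikes: they are no part of the job. Of the things like the rotor, leave any that is green; of the rest the smaller one is meant.

How it is judged:
By the outcome, as a careful person would: the job done as asked, in the order asked, and still so for the second after the job is handed in, while the arm keeps its last pose, push and grip.
It also fails if it takes over 54 s, if anything falls off the work surface, if the arm or the gripper's body presses on something with over 40 N, if the wrist force passes 120 N, or if a joint passes its speed limit or range.

## Working session

There is one attempt and no reset: what is moved stays moved. The work goes in short steps, Python scripts to look and compute and a tool call to move; the robot and the scene stay as the last step left them, time stands still between calls to the robot, and variables do not carry over. Pictures are saved under pics/ and viewed, at most 10 in all, crops included, and the job is handed in when it is done.

Besides the shell and the picture viewer there is one more tool, called after "Emit:" in YAML: its name, and indented under it one key for each argument. drive_tool: Moves the arm, as the interface text tells. Its arguments: {"type":"object","properties":{"increments":{"type":"array","items":{"type":"object","properties":{"claw":{"type":"number"},"dx":{"type":"number"},"dy":{"type":"number"},"dz":{"type":"number"},"wx":{"type":"number"},"wy":{"type":"number"},"wz":{"type":"number"}}}},"newtons":{"type":"number"}},"required":["increments"]}

```bash
ls; mkdir -p pics; cat > h.py <<'E'
from station import *
import numpy as np, cv2
from scipy.spatial.transform import Rotation as Ro
def cam(name):
    o=get_obs(); im,d=read_camera(name); c=calibration(name)
    return o,im,d,c
def world(o,c,d,us,vs):
    K=np.array(c["intrinsics"],float); k=c["k1"]
    us=np.asarray(us,float);vs=np.asarray(vs,float)
    p=cv2.undistortPoints(np.stack([us,vs],-1).reshape(-1,1,2),K,np.array([k,0,0,0,0],float)).reshape(-1,2)
    z=d[vs.astype(int),us.astype(int)]
    P=np.c_[p*z[:,None],z]
    if "mount" in c:
        M=np.array(c["mount"]);P=P@M[:3,:3].T+M[:3,3]
        q=o["tool_rot"];return Ro.from_quat([q[1],q[2],q[3],q[0]]).apply(P)+o["eef_pos"]
    return (P-np.array(c["t"]))@np.array(c["R"])
E
python3 - <<'E'
from h import *
o,im,d,c=cam("top"); cv2.imwrite("pics/top.png",im[:,:,::-1]); np.savez("top.npz",im=im,d=d)
print(o); print(c)
o,im,d,c=cam("side"); cv2.imwrite("pics/side.png",im[:,:,::-1]); np.savez("side.npz",im=im,d=d)
print(calibration("wrist"))
E
```

```text
pics
{'t': 0.0, 'q': array([ 1.12088886,  0.47784346,  0.02235011,  1.55647392, -0.01151603,
        1.10927216, -0.08311458]), 'joint_vel': array([-0.00089852, -0.00121817,  0.00022872, -0.00160192,  0.00046259,
       -0.00057261, -0.00030997]), 'joint_torque': array([ 1.91231034e-04, -5.96454549e+01,  1.60784896e+00, -2.81193495e+01,
        1.22398627e-02,  9.42255661e-03,  3.00949132e-07]), 'eef_pos': array([ 0.22605527, -0.63543633,  0.2552873 ]), 'tool_rot': array([-9.07307595e-04,  9.85431854e-01,  1.70068187e-01, -2.23080009e-04]), 'contact_force': array([-0.14127379,  0.68745123,  0.53993671]), 'torque': array([-0.01399335, -0.00360678, -0.01280241]), 'grasp_force': 0.0, 'gripper_width': 1.0028308958454724}
{'intrinsics': array([[532.08989797,   0.        , 317.96701062],
       [  0.        , 532.08989797, 251.98832347],
       [  0.        ,   0.        ,   1.        ]]), 'k1': -0.15577915460330638, 'R': array([[-0.04461174, -0.99900225, -0.00207238],
       [-0.97631455,  0.04403801, -0.21182672],
       [ 0.21170663, -0.00742666, -0.97730504]]), 't': array([-0.00280834,  0.55922235,  1.07336405])}
{'intrinsics': array([[377.70457725,   0.        , 326.71894536],
       [  0.        , 377.70457725, 237.69392247],
       [  0.        ,   0.        ,   1.        ]]), 'k1': -0.024072749972724728, 'mount': array([[-2.24527057e-04, -9.49811156e-01, -3.12823780e-01,
         8.00761277e-02],
       [ 9.99999588e-01, -4.88557667e-04,  7.65640509e-04,
         1.37174267e-04],
       [-8.80046354e-04, -3.12823479e-01,  9.49810874e-01,
        -1.18608966e-01],
       [ 0.00000000e+00,  0.00000000e+00,  0.00000000e+00,
         1.00000000e+00]])}
```

View pics/top.png

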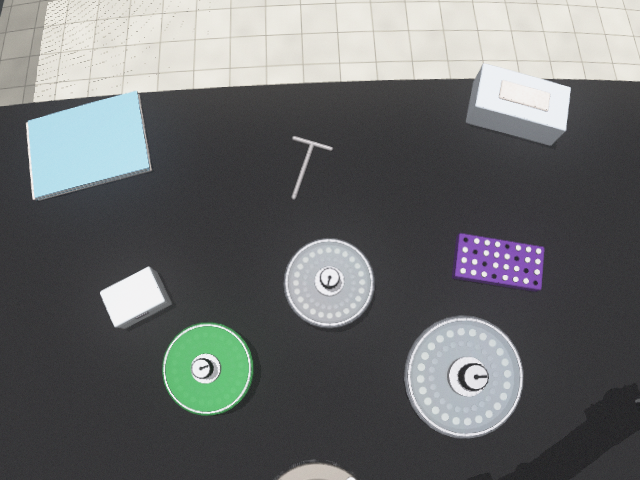

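View pics/side.png

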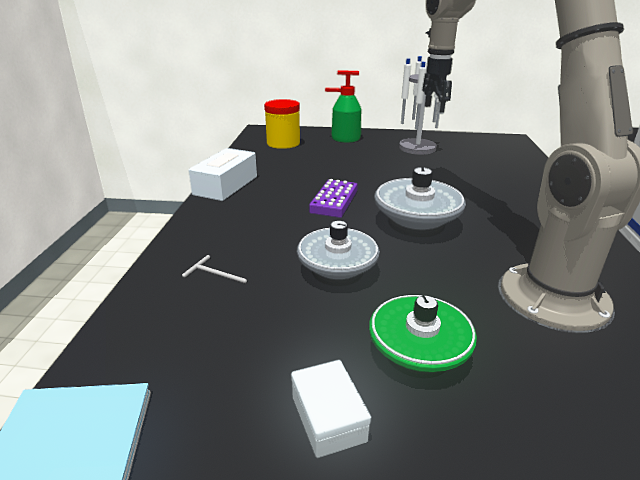

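The top view shows three rotors: green at (207,368), excluded; large grey at (464,377), the bigger one; and small grey at (329,282), which is the target. Next I'll take a close crop of it and find the knob centre.

```bash
python3 - <<'E'
from h import *
f=np.load("top.npz");im,d=f["im"],f["d"];c=calibration("top")
cv2.imwrite("pics/crop.png",cv2.resize(im[225:340,270:390,::-1],None,fx=5,fy=5,interpolation=cv2.INTER_CUBIC))
v,u=np.mgrid[225:340,270:390]; u=u.ravel();v=v.ravel()
P=world(None,c,d,u,v); z=P[:,2]
for a,b in [(0.118,0.14),(0.075,0.09),(0.06,0.075)]:
    m=(z>a)&(z<b); Q=P[m]
    if m.sum()>5:
        (cc,r)=cv2.minEnclosingCircle(Q[:,:2].astype(np.float32)); print(a,b,m.sum(),np.median(Q,0),cc,r)
for (uu,vv) in [(207,368),(464,377)]: print(world(None,c,d,[uu],[vv]))
E
```

```text
0.118 0.14 308 [ 0.49277324 -0.04669698  0.12646207] (0.49336013197898865, -0.046725548803806305) 0.020076189190149307
0.075 0.09 326 [ 0.48244744 -0.0448097   0.08133295] (0.47307664155960083, -0.06842052936553955) 0.059488601982593536
0.06 0.075 5660 [ 0.48988858 -0.04696976  0.06756013] (0.4938064217567444, -0.04703129827976227) 0.09580811113119125
[[0.32384843 0.19877307 0.12222628]]
[[ 0.2840966  -0.29140015  0.1574427 ]]
```

View pics/crop.png

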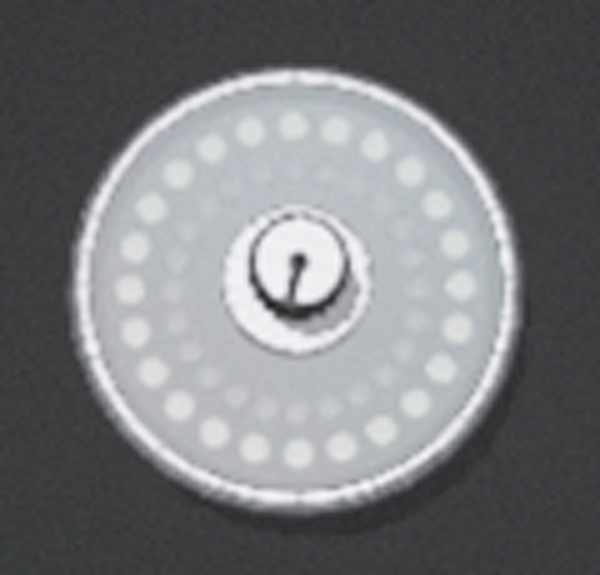

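The target is the rotor at (329,282), radius 96 mm, so 192 mm across. The crop shows its knob and pointer, and the knob centre is at about (0.493, -0.047) with its top at z≈0.127. Moving above it.

Emit:
drive_tool:
  increments:
    - {"dx": 0.028, "dy": -0.029}
    - {"dx": 0.028, "dy": -0.029}
    - {"dx": 0.028, "dy": -0.029}
    - {"dx": 0.028, "dy": -0.029}
    - {"dx": 0.028, "dy": -0.029}
    - {"dx": 0.028, "dy": -0.029}
    - {"dx": 0.028, "dy": -0.029}
    - {"dx": 0.028, "dy": -0.029}
    - {"dx": 0.028, "dy": -0.029}
    - {"dx": 0.028, "dy": -0.029}
    - {"dx": 0.028, "dy": -0.029}
    - {"dx": 0.028, "dy": -0.029}
    - {"dx": 0.028, "dy": -0.029}
    - {"dx": 0.028, "dy": -0.029}
    - {"dx": 0.028, "dy": -0.029}
    - {"dx": 0.028, "dy": -0.029}
    - {}
  newtons: 30

```text
schema error: expected keys claw, dx, dy, dz, wx, wy, wz
```

```bash
python3 - <<'E'
from h import *
import station
print([n for n in dir(station) if 'over' in n.lower() or 'fing' in n.lower()])
o,im,d,c=cam("wrist"); cv2.imwrite("pics/w1.png",im[:,:,::-1])
print(o["t"],o["q"],o["eef_pos"],o["tool_rot"],o["contact_force"])
v,u=np.mgrid[0:480,0:640];u=u.ravel();v=v.ravel();P=world(o,c,d,u,v)
g=(d.ravel()>0)&(np.hypot(P[:,0]-.493,P[:,1]+.047)<.06)
for a,b in [(0.118,0.14),(0.075,0.09)]:
    Q=P[g&(P[:,2]>a)&(P[:,2]<b)]
    if len(Q): print(len(Q),np.median(Q,0),cv2.minEnclosingCircle(Q[:,:2].astype(np.float32)))
R=Ro.from_quat(np.roll(o["tool_rot"],-1)).as_matrix(); print(R.T@(np.array([.4932,-.0469,.122])-o["eef_pos"]))
E
```

```text
['finger_overhang']
0.1 [ 1.12086233  0.47769927  0.02233776  1.55635959 -0.01147075  1.10929624
 -0.08307165] [ 0.22609188 -0.63548315  0.25543204] [-7.90088981e-04  9.85423296e-01  1.70118372e-01 -2.08483691e-04] [ 0.6592695  -0.07323177  0.27084648]
[ 0.44900541 -0.4647425   0.13412506]
```

View pics/w1.png

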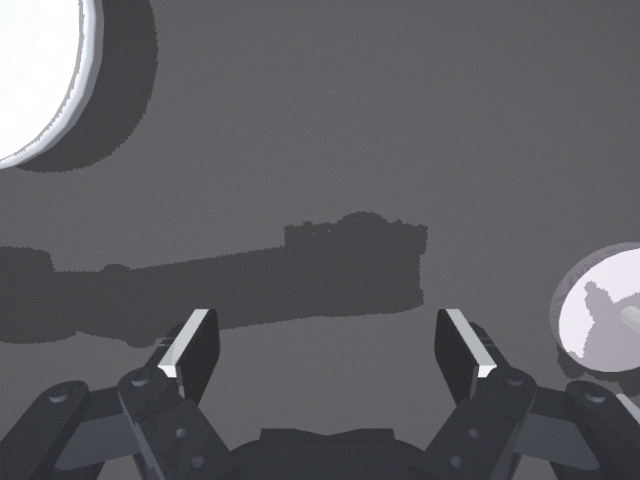

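The call was refused because every key is required in each row. The wrist picture is therefore from the start pose: fingers at (190,340) and (465,340), large rotor at upper left, and a stand base at (620,310), which my path moves away from.

Emit:
drive_tool:
  increments:
    - {"claw": 0.085, "dx": 0.028, "dy": -0.029, "dz": 0, "wx": 0, "wy": 0, "wz": 0}
    - {"claw": 0.085, "dx": 0.028, "dy": -0.029, "dz": 0, "wx": 0, "wy": 0, "wz": 0}
    - {"claw": 0.085, "dx": 0.028, "dy": -0.029, "dz": 0, "wx": 0, "wy": 0, "wz": 0}
    - {"claw": 0.085, "dx": 0.028, "dy": -0.029, "dz": 0, "wx": 0, "wy": 0, "wz": 0}
    - {"claw": 0.085, "dx": 0.028, "dy": -0.029, "dz": 0, "wx": 0, "wy": 0, "wz": 0}
    - {"claw": 0.085, "dx": 0.028, "dy": -0.029, "dz": 0, "wx": 0, "wy": 0, "wz": 0}
    - {"claw": 0.085, "dx": 0.028, "dy": -0.029, "dz": 0, "wx": 0, "wy": 0, "wz": 0}
    - {"claw": 0.085, "dx": 0.028, "dy": -0.029, "dz": 0, "wx": 0, "wy": 0, "wz": 0}
    - {"claw": 0.085, "dx": 0.028, "dy": -0.029, "dz": 0, "wx": 0, "wy": 0, "wz": 0}
    - {"claw": 0.085, "dx": 0.028, "dy": -0.029, "dz": 0, "wx": 0, "wy": 0, "wz": 0}
    - {"claw": 0.085, "dx": 0.028, "dy": -0.029, "dz": 0, "wx": 0, "wy": 0, "wz": 0}
    - {"claw": 0.085, "dx": 0.028, "dy": -0.029, "dz": 0, "wx": 0, "wy": 0, "wz": 0}
    - {"claw": 0.085, "dx": 0.028, "dy": -0.029, "dz": 0, "wx": 0, "wy": 0, "wz": 0}
    - {"claw": 0.085, "dx": 0.028, "dy": -0.029, "dz": 0, "wx": 0, "wy": 0, "wz": 0}
    - {"claw": 0.085, "dx": 0.028, "dy": -0.029, "dz": 0, "wx": 0, "wy": 0, "wz": 0}
    - {"claw": 0.085, "dx": 0.028, "dy": -0.029, "dz": 0, "wx": 0, "wy": 0, "wz": 0}
    - {"claw": 0.085, "dx": 0, "dy": 0, "dz": 0, "wx": 0, "wy": 0, "wz": 0}
  newtons: 30

```text
t: 2.28
eef_pos: [0.4937, -0.0452, 0.2563]
tool_rot: [-0.001, 0.985, 0.173, 0.0]
contact_force: [0.3, -0.2, -0.6]
gripper_width: 0.993
grasp_force: 0.0
```

```bash
cat > look.py <<'E'
from h import *
import sys
from station import finger_overhang
o,im,d,c=cam("wrist"); cv2.imwrite("pics/%s.png"%sys.argv[1],im[:,:,::-1])
print(finger_overhang,o["t"],o["q"].round(3),o["eef_pos"].round(4),o["tool_rot"],o["contact_force"].round(2))
v,u=np.mgrid[0:480,0:640];u=u.ravel();v=v.ravel();P=world(o,c,d,u,v)
g=(d.ravel()>0)&(np.hypot(P[:,0]-.493,P[:,1]+.047)<.04)
for a,b in [(0.11,0.14),(0.075,0.09)]:
    Q=P[g&(P[:,2]>a)&(P[:,2]<b)]
    if len(Q): print(len(Q),np.median(Q,0),cv2.minEnclosingCircle(Q[:,:2].astype(np.float32)))
R=Ro.from_quat(np.roll(o["tool_rot"],-1)).as_matrix(); print(R.T@(np.array([.4932,-.0469,.122])-o["eef_pos"]))
E
python3 look.py w2
```

```text
0.025 2.275 [ 0.29   0.206 -0.368  1.955  0.086  0.996 -1.341] [ 0.4937 -0.0452  0.2563] [-6.58633324e-04  9.84943155e-01  1.72876813e-01  3.94059828e-04] [ 0.27 -0.24 -0.57]
2620 [ 0.4951976  -0.04645196  0.12797131] ((0.4920905828475952, -0.04773929715156555), 0.020792655646800995)
1876 [ 0.50725552 -0.03926671  0.08289506] ((0.4923262894153595, -0.04755634441971779), 0.030267858877778053)
[-0.00118343  0.00154968  0.13432875]
```

View pics/w2.png

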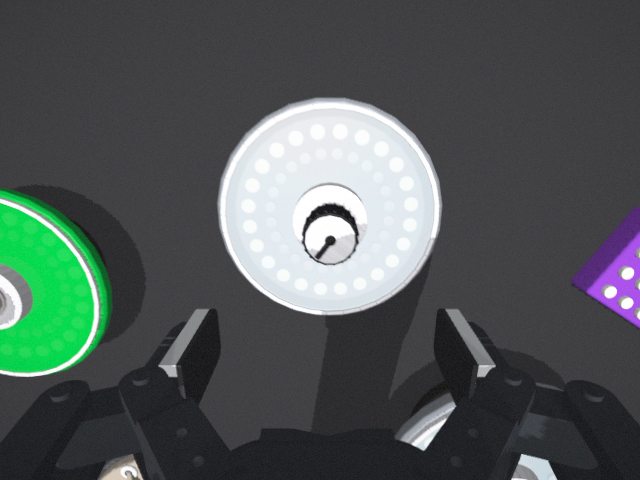

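The wrist view shows the knob at (330,240) and gives its centre as (0.4927, -0.0473). I'll centre, turn the tool forward to leave room to turn back, and come down partway.

Emit:
drive_tool:
  increments:
    - {"claw": 0.085, "dx": -0.0016, "dy": 0.0016, "dz": 0.006, "wx": 0, "wy": 0, "wz": 0}
    - {"claw": 0.085, "dx": 0, "dy": 0, "dz": 0.006, "wx": 0, "wy": 0, "wz": 10}
    - {"claw": 0.085, "dx": 0, "dy": 0, "dz": 0.006, "wx": 0, "wy": 0, "wz": 10}
    - {"claw": 0.085, "dx": 0, "dy": 0, "dz": 0.006, "wx": 0, "wy": 0, "wz": 10}
    - {"claw": 0.085, "dx": 0, "dy": 0, "dz": 0.006, "wx": 0, "wy": 0, "wz": 10}
    - {"claw": 0.085, "dx": 0, "dy": 0, "dz": 0.006, "wx": 0, "wy": 0, "wz": 10}
    - {"claw": 0.085, "dx": 0, "dy": 0, "dz": 0.006, "wx": 0, "wy": 0, "wz": 10}
    - {"claw": 0.085, "dx": 0, "dy": 0, "dz": 0.006, "wx": 0, "wy": 0, "wz": 10}
    - {"claw": 0.085, "dx": 0, "dy": 0, "dz": 0.006, "wx": 0, "wy": 0, "wz": 10}
    - {"claw": 0.085, "dx": 0, "dy": 0, "dz": 0.006, "wx": 0, "wy": 0, "wz": 10}
    - {"claw": 0.085, "dx": 0, "dy": 0, "dz": 0.006, "wx": 0, "wy": 0, "wz": 5}
    - {"claw": 0.085, "dx": 0, "dy": 0, "dz": 0, "wx": 0, "wy": 0, "wz": 0}
    - {"claw": 0.085, "dx": 0, "dy": 0, "dz": 0, "wx": 0, "wy": 0, "wz": 0}

```text
t: 3.95
eef_pos: [0.4916, -0.0514, 0.1903]
tool_rot: [0.0, 0.791, -0.611, 0.0]
contact_force: [0.2, 0.3, 0.7]
gripper_width: 0.996
grasp_force: 0.0
```

```bash
cat > st.py <<'E'
from h import *
o=get_obs()
R=Ro.from_quat(np.roll(o["tool_rot"],-1)).as_matrix()
print("t",round(o["t"],2),"q",o["q"].round(3),"pos",o["eef_pos"].round(4),"yawcw",np.degrees(np.arctan2(-R[1,0],R[0,0])).round(2),"zax",R[:,2].round(4))
print("F",o["contact_force"].round(2),"T",o["torque"].round(3),"w",round(o["gripper_width"]*.085,4),"g",o["grasp_force"])
print("tool offset to axis",(R.T@(np.array([.4927,-.0473,.125])-o["eef_pos"])).round(4))
E
python3 st.py
```

```text
t 3.95 q [ 0.058  0.266 -0.093  2.041  0.033  0.836 -2.941] pos [ 0.4916 -0.0514  0.1903] yawcw 75.38 zax [-1.e-04 -3.e-04 -1.e+00]
F [0.25 0.32 0.7 ] T [ 0.06   0.021 -0.007] w 0.0847 g 0.0
tool offset to axis [-0.0038 -0.0021  0.0653]
```

On this arm, forward wz lowers q7, and it is now at its limit. I'll turn back 150° so there is room both ways.

Emit:
drive_tool:
  increments:
    - {"claw": 0.085, "dx": 0, "dy": 0, "dz": 0, "wx": 0, "wy": 0, "wz": -10}
    - {"claw": 0.085, "dx": 0, "dy": 0, "dz": 0, "wx": 0, "wy": 0, "wz": -10}
    - {"claw": 0.085, "dx": 0, "dy": 0, "dz": 0, "wx": 0, "wy": 0, "wz": -10}
    - {"claw": 0.085, "dx": 0, "dy": 0, "dz": 0, "wx": 0, "wy": 0, "wz": -10}
    - {"claw": 0.085, "dx": 0, "dy": 0, "dz": 0, "wx": 0, "wy": 0, "wz": -10}
    - {"claw": 0.085, "dx": 0, "dy": 0, "dz": 0, "wx": 0, "wy": 0, "wz": -10}
    - {"claw": 0.085, "dx": 0, "dy": 0, "dz": 0, "wx": 0, "wy": 0, "wz": -10}
    - {"claw": 0.085, "dx": 0, "dy": 0, "dz": 0, "wx": 0, "wy": 0, "wz": -10}
    - {"claw": 0.085, "dx": 0, "dy": 0, "dz": 0, "wx": 0, "wy": 0, "wz": -10}
    - {"claw": 0.085, "dx": 0, "dy": 0, "dz": 0, "wx": 0, "wy": 0, "wz": -10}
    - {"claw": 0.085, "dx": 0, "dy": 0, "dz": 0, "wx": 0, "wy": 0, "wz": -10}
    - {"claw": 0.085, "dx": 0, "dy": 0, "dz": 0, "wx": 0, "wy": 0, "wz": -10}
    - {"claw": 0.085, "dx": 0, "dy": 0, "dz": 0, "wx": 0, "wy": 0, "wz": -10}
    - {"claw": 0.085, "dx": 0, "dy": 0, "dz": 0, "wx": 0, "wy": 0, "wz": -10}
    - {"claw": 0.085, "dx": 0, "dy": 0, "dz": 0, "wx": 0, "wy": 0, "wz": -10}
    - {"claw": 0.085, "dx": 0, "dy": 0, "dz": 0, "wx": 0, "wy": 0, "wz": 0}

```text
t: 5.95
eef_pos: [0.4919, -0.0512, 0.1905]
tool_rot: [0.0, 0.796, 0.605, 0.0]
contact_force: [-0.5, -0.4, 0.2]
gripper_width: 0.995
grasp_force: 0.0
```

```bash
python3 st.py; python3 look.py w3
```

```text
t 5.95 q [ 0.456  0.315 -0.564  2.015  0.218  0.87  -0.497] pos [ 0.4919 -0.0512  0.1905] yawcw -74.5 zax [ 4.e-04  0.e+00 -1.e+00]
F [-0.49 -0.38  0.23] T [ 0.004 -0.018 -0.002] w 0.0845 g 0.0
tool offset to axis [ 0.004  -0.0003  0.0655]
0.025 5.95 [ 0.456  0.315 -0.564  2.015  0.218  0.87  -0.497] [ 0.4919 -0.0512  0.1905] [1.00140886e-04 7.96014286e-01 6.05277801e-01 1.71840817e-04] [-0.49 -0.38  0.23]
4585 [ 0.49303979 -0.04379766  0.12800504] ((0.4920228123664856, -0.04730558767914772), 0.02047007530927658)
3037 [ 0.49817245 -0.03227514  0.08292743] ((0.4920352101325989, -0.04740301892161369), 0.03021516464650631)
[4.49210731e-03 8.42576226e-05 6.84857447e-02]
```

Emit:
drive_tool:
  increments:
    - {"claw": 0.085, "dx": 0.0037, "dy": -0.0006, "dz": 0.0055, "wx": 0, "wy": 0, "wz": 0}
    - {"claw": 0.085, "dx": 0, "dy": 0, "dz": 0.01, "wx": 0, "wy": 0, "wz": 0}
    - {"claw": 0.085, "dx": 0, "dy": 0, "dz": 0.01, "wx": 0, "wy": 0, "wz": 0}
    - {"claw": 0.085, "dx": 0, "dy": 0, "dz": 0.01, "wx": 0, "wy": 0, "wz": 0}
    - {"claw": 0.085, "dx": 0, "dy": 0, "dz": 0.01, "wx": 0, "wy": 0, "wz": 0}
    - {"claw": 0.085, "dx": 0, "dy": 0, "dz": 0.01, "wx": 0, "wy": 0, "wz": 0}
    - {"claw": 0.085, "dx": 0, "dy": 0, "dz": 0.01, "wx": 0, "wy": 0, "wz": 0}
    - {"claw": 0.06, "dx": 0, "dy": 0, "dz": 0, "wx": 0, "wy": 0, "wz": 0}
    - {"claw": 0.03, "dx": 0, "dy": 0, "dz": 0, "wx": 0, "wy": 0, "wz": 0}
    - {"claw": 0.03, "dx": 0, "dy": 0, "dz": 0, "wx": 0, "wy": 0, "wz": 0}
    - {"claw": 0.03, "dx": 0, "dy": 0, "dz": 0, "wx": 0, "wy": 0, "wz": 0}
    - {"claw": 0.03, "dx": 0, "dy": 0, "dz": 0, "wx": 0, "wy": 0, "wz": 0}
  newtons: 30

```text
t: 7.5
eef_pos: [0.4924, -0.0469, 0.1252]
tool_rot: [0.0, 0.796, 0.606, 0.0]
contact_force: [-1.0, -0.1, 3.4]
gripper_width: 0.439
grasp_force: 31.1
```

```bash
python3 st.py
```

```text
t 7.5 q [ 0.404  0.412 -0.525  2.067  0.304  0.736 -0.581] pos [ 0.4924 -0.0469  0.1252] yawcw -74.58 zax [ 5.e-04 -1.e-04 -1.e+00]
F [-1.02 -0.12  3.38] T [0.1   0.322 0.035] w 0.0373 g 31.096880435943604
tool offset to axis [-0.0003  0.0004  0.0002]
```

Gripped, pressing down lightly at 3.4 N. I'll turn back in steps and watch Fz.

Emit:
drive_tool:
  increments:
    - {"claw": 0.03, "dx": 0, "dy": 0, "dz": 0, "wx": 0, "wy": 0, "wz": -8}
    - {"claw": 0.03, "dx": 0, "dy": 0, "dz": 0, "wx": 0, "wy": 0, "wz": -8}
    - {"claw": 0.03, "dx": 0, "dy": 0, "dz": 0, "wx": 0, "wy": 0, "wz": -8}
    - {"claw": 0.03, "dx": 0, "dy": 0, "dz": 0, "wx": 0, "wy": 0, "wz": 0}

```text
t: 8.0
eef_pos: [0.4923, -0.0469, 0.1252]
tool_rot: [0.0, 0.652, 0.758, -0.0]
contact_force: [-2.6, 0.0, 7.8]
gripper_width: 0.443
grasp_force: 31.7
```

```bash
python3 st.py
```

```text
t 8.0 q [ 0.482  0.432 -0.622  2.062  0.364  0.755 -0.215] pos [ 0.4923 -0.0469  0.1252] yawcw -98.65 zax [-0.e+00 -1.e-04 -1.e+00]
F [-2.62  0.01  7.84] T [0.107 0.646 0.052] w 0.0377 g 31.659468412399292
tool offset to axis [-0.0004  0.0004  0.0002]
```

Emit:
drive_tool:
  increments:
    - {"claw": 0.03, "dx": 0, "dy": 0, "dz": -0.0002, "wx": 0, "wy": 0, "wz": -8}
    - {"claw": 0.03, "dx": 0, "dy": 0, "dz": -0.0002, "wx": 0, "wy": 0, "wz": -8}
    - {"claw": 0.03, "dx": 0, "dy": 0, "dz": 0, "wx": 0, "wy": 0, "wz": 0}

```text
t: 8.38
eef_pos: [0.4922, -0.0469, 0.1256]
tool_rot: [-0.0, 0.54, 0.842, -0.0]
contact_force: [-2.7, 0.3, 6.6]
gripper_width: 0.448
grasp_force: 31.6
```

Emit:
drive_tool:
  increments:
    - {"claw": 0.03, "dx": 0, "dy": 0, "dz": -0.0001, "wx": 0, "wy": 0, "wz": -6}
    - {"claw": 0.03, "dx": 0, "dy": 0, "dz": -0.0001, "wx": 0, "wy": 0, "wz": -6}
    - {"claw": 0.03, "dx": 0, "dy": 0, "dz": 0, "wx": 0, "wy": 0, "wz": 0}

```text
t: 8.75
eef_pos: [0.4921, -0.0469, 0.1256]
tool_rot: [-0.0, 0.45, 0.893, -0.0]
contact_force: [-2.2, 0.8, 5.4]
gripper_width: 0.443
grasp_force: 31.5
```

Emit:
drive_tool:
  increments:
    - {"claw": 0.03, "dx": 0, "dy": 0, "dz": -0.0001, "wx": 0, "wy": 0, "wz": -6}
    - {"claw": 0.03, "dx": 0, "dy": 0, "dz": 0, "wx": 0, "wy": 0, "wz": 0}

```text
t: 9.0
eef_pos: [0.4921, -0.047, 0.1256]
tool_rot: [-0.0, 0.403, 0.915, -0.0]
contact_force: [-2.6, -0.6, 4.8]
gripper_width: 0.445
grasp_force: 31.4
```

Emit:
drive_tool:
  increments:
    - {"claw": 0.03, "dx": 0, "dy": 0, "dz": -0.0001, "wx": 0, "wy": 0, "wz": -6}
    - {"claw": 0.03, "dx": 0, "dy": 0, "dz": 0, "wx": 0, "wy": 0, "wz": 0}

```text
t: 9.25
eef_pos: [0.4921, -0.0471, 0.1257]
tool_rot: [-0.0, 0.355, 0.935, -0.0]
contact_force: [-3.4, -0.6, 5.1]
gripper_width: 0.446
grasp_force: 31.4
```

Emit:
drive_tool:
  increments:
    - {"claw": 0.03, "dx": 0, "dy": 0, "dz": -0.0001, "wx": 0, "wy": 0, "wz": -6}
    - {"claw": 0.03, "dx": 0, "dy": 0, "dz": 0, "wx": 0, "wy": 0, "wz": 0}

```text
t: 9.5
eef_pos: [0.492, -0.0471, 0.1257]
tool_rot: [-0.0, 0.305, 0.952, -0.0]
contact_force: [-3.0, 0.1, 4.8]
gripper_width: 0.445
grasp_force: 31.5
```

Emit:
drive_tool:
  increments:
    - {"claw": 0.03, "dx": 0, "dy": 0, "dz": -0.0001, "wx": 0, "wy": 0, "wz": -6}
    - {"claw": 0.03, "dx": 0, "dy": 0, "dz": 0, "wx": 0, "wy": 0, "wz": 0}

```text
t: 9.75
eef_pos: [0.492, -0.0471, 0.1259]
tool_rot: [-0.0, 0.255, 0.967, -0.0]
contact_force: [-2.3, 1.0, 5.7]
gripper_width: 0.447
grasp_force: 31.5
```

Emit:
drive_tool:
  increments:
    - {"claw": 0.03, "dx": 0, "dy": 0, "dz": -0.0001, "wx": 0, "wy": 0, "wz": -6}
    - {"claw": 0.03, "dx": 0, "dy": 0, "dz": 0, "wx": 0, "wy": 0, "wz": 0}

```text
t: 10.0
eef_pos: [0.492, -0.0471, 0.1257]
tool_rot: [-0.0, 0.205, 0.979, -0.0]
contact_force: [-2.7, -0.8, 2.8]
gripper_width: 0.446
grasp_force: 31.2
```

Emit:
drive_tool:
  increments:
    - {"claw": 0.03, "dx": 0, "dy": 0, "dz": -0.0001, "wx": 0, "wy": 0, "wz": -6}
    - {"claw": 0.03, "dx": 0, "dy": 0, "dz": 0, "wx": 0, "wy": 0, "wz": 0}

```text
t: 10.25
eef_pos: [0.492, -0.0472, 0.126]
tool_rot: [-0.0, 0.153, 0.988, -0.0]
contact_force: [-3.6, -0.1, 5.7]
gripper_width: 0.446
grasp_force: 31.5
```

Emit:
drive_tool:
  increments:
    - {"claw": 0.03, "dx": 0, "dy": 0, "dz": -0.0001, "wx": 0, "wy": 0, "wz": -6}
    - {"claw": 0.03, "dx": 0, "dy": 0, "dz": 0, "wx": 0, "wy": 0, "wz": 0}

```text
t: 10.5
eef_pos: [0.4919, -0.0472, 0.1261]
tool_rot: [-0.0, 0.101, 0.995, -0.0]
contact_force: [-3.9, -0.4, 6.0]
gripper_width: 0.445
grasp_force: 31.5
```

Emit:
drive_tool:
  increments:
    - {"claw": 0.03, "dx": 0, "dy": 0, "dz": -0.0001, "wx": 0, "wy": 0, "wz": -6}
    - {"claw": 0.03, "dx": 0, "dy": 0, "dz": 0, "wx": 0, "wy": 0, "wz": 0}

```text
t: 10.75
eef_pos: [0.4919, -0.0472, 0.1262]
tool_rot: [-0.0, 0.049, 0.999, -0.0]
contact_force: [-4.0, -0.0, 4.4]
gripper_width: 0.447
grasp_force: 31.5
```

Emit:
drive_tool:
  increments:
    - {"claw": 0.03, "dx": 0, "dy": 0, "dz": 0, "wx": 0, "wy": 0, "wz": -6}
    - {"claw": 0.03, "dx": 0, "dy": 0, "dz": 0, "wx": 0, "wy": 0, "wz": 0}

```text
t: 11.0
eef_pos: [0.4919, -0.0473, 0.1262]
tool_rot: [-0.0, -0.003, 1.0, -0.0]
contact_force: [-3.5, -0.5, 6.5]
gripper_width: 0.449
grasp_force: 31.6
```

Emit:
drive_tool:
  increments:
    - {"claw": 0.03, "dx": 0, "dy": 0, "dz": -0.0001, "wx": 0, "wy": 0, "wz": -6}
    - {"claw": 0.03, "dx": 0, "dy": 0, "dz": 0, "wx": 0, "wy": 0, "wz": 0}

```text
t: 11.25
eef_pos: [0.4919, -0.0473, 0.1261]
tool_rot: [-0.0, -0.055, 0.998, -0.0]
contact_force: [-2.9, -1.0, 2.2]
gripper_width: 0.447
grasp_force: 31.3
```

Emit:
drive_tool:
  increments:
    - {"claw": 0.03, "dx": 0, "dy": 0, "dz": -0.0001, "wx": 0, "wy": 0, "wz": -6}
    - {"claw": 0.03, "dx": 0, "dy": 0, "dz": 0, "wx": 0, "wy": 0, "wz": 0}

```text
t: 11.5
eef_pos: [0.4919, -0.0474, 0.1259]
tool_rot: [-0.0, -0.107, 0.994, 0.0]
contact_force: [-1.3, -0.9, -3.5]
gripper_width: 0.446
grasp_force: 30.7
```

Emit:
drive_tool:
  increments:
    - {"claw": 0.03, "dx": 0, "dy": 0, "dz": -0.0001, "wx": 0, "wy": 0, "wz": -6}
    - {"claw": 0.03, "dx": 0, "dy": 0, "dz": 0, "wx": 0, "wy": 0, "wz": 0}

```text
t: 11.75
eef_pos: [0.4919, -0.0474, 0.1261]
tool_rot: [-0.0, -0.159, 0.987, -0.0]
contact_force: [-1.4, -1.9, -3.3]
gripper_width: 0.445
grasp_force: 30.9
```

The drop came between 112° and 118° back (tool yaw about -186 to -192): Fz went from about +5 N to -3.5 N, so the grip is now holding the screw's weight. I'll lower it by the drop height, still gripped.

Emit:
drive_tool:
  increments:
    - {"claw": 0.03, "dx": 0, "dy": 0, "dz": 0.001, "wx": 0, "wy": 0, "wz": 0}
    - {"claw": 0.03, "dx": 0, "dy": 0, "dz": 0.001, "wx": 0, "wy": 0, "wz": 0}
    - {"claw": 0.03, "dx": 0, "dy": 0, "dz": 0.001, "wx": 0, "wy": 0, "wz": 0}
    - {"claw": 0.03, "dx": 0, "dy": 0, "dz": 0.001, "wx": 0, "wy": 0, "wz": 0}
    - {"claw": 0.03, "dx": 0, "dy": 0, "dz": 0, "wx": 0, "wy": 0, "wz": 0}

```text
t: 12.38
eef_pos: [0.492, -0.0473, 0.1223]
tool_rot: [-0.0, -0.161, 0.987, -0.0]
contact_force: [-2.9, -4.1, -2.5]
gripper_width: 0.449
grasp_force: 30.9
```

Emit:
drive_tool:
  increments:
    - {"claw": 0.03, "dx": 0, "dy": 0, "dz": 0.0005, "wx": 0, "wy": 0, "wz": 0}
    - {"claw": 0.03, "dx": 0, "dy": 0, "dz": 0, "wx": 0, "wy": 0, "wz": 0}

```text
t: 12.62
eef_pos: [0.492, -0.0474, 0.1219]
tool_rot: [-0.0, -0.161, 0.987, -0.0]
contact_force: [-4.0, -4.2, -2.1]
gripper_width: 0.444
grasp_force: 30.9
```

Emit:
drive_tool:
  increments:
    - {"claw": 0.03, "dx": 0, "dy": 0, "dz": 0.0005, "wx": 0, "wy": 0, "wz": 0}
    - {"claw": 0.03, "dx": 0, "dy": 0, "dz": 0, "wx": 0, "wy": 0, "wz": 0}

```text
t: 12.88
eef_pos: [0.492, -0.0473, 0.1216]
tool_rot: [-0.0, -0.161, 0.987, -0.0]
contact_force: [-4.2, -5.8, 0.7]
gripper_width: 0.443
grasp_force: 31.3
```

```bash
python3 st.py
```

```text
t 12.88 q [ 0.772  0.578 -1.016  2.048  0.65   0.877  1.28 ] pos [ 0.492  -0.0473  0.1216] yawcw 161.45 zax [-8.e-04 -9.e-04 -1.e+00]
F [-4.23 -5.81  0.68] T [-0.957  0.971 -0.054] w 0.0377 g 31.258922517299652
tool offset to axis [-0.0007 -0.0002 -0.0034]
```

Emit:
drive_tool:
  increments:
    - {"claw": 0.03, "dx": 0, "dy": 0, "dz": 0.0004, "wx": 0, "wy": 0, "wz": 0}
    - {"claw": 0.03, "dx": 0, "dy": 0, "dz": 0, "wx": 0, "wy": 0, "wz": 0}
    - {"claw": 0.03, "dx": 0, "dy": 0, "dz": 0, "wx": 0, "wy": 0, "wz": 0}

```text
t: 13.25
eef_pos: [0.492, -0.0473, 0.1215]
tool_rot: [-0.0, -0.161, 0.987, -0.001]
contact_force: [-5.5, -5.2, 3.3]
gripper_width: 0.445
grasp_force: 31.5
```

```bash
python3 st.py
```

```text
t 13.25 q [ 0.772  0.578 -1.016  2.048  0.65   0.877  1.28 ] pos [ 0.492  -0.0473  0.1215] yawcw 161.44 zax [-7.0e-04 -1.2e-03 -1.0e+00]
F [-5.49 -5.23  3.27] T [-0.957  1.191 -0.022] w 0.0379 g 31.54780089855194
tool offset to axis [-0.0007 -0.0002 -0.0035]
```

Landed: Fz is positive again about 5 mm lower. Now I'll turn forward, following the pitch down.

Emit:
drive_tool:
  increments:
    - {"claw": 0.03, "dx": 0, "dy": 0, "dz": 0.0001, "wx": 0, "wy": 0, "wz": 8}
    - {"claw": 0.03, "dx": 0, "dy": 0, "dz": 0.0001, "wx": 0, "wy": 0, "wz": 8}
    - {"claw": 0.03, "dx": 0, "dy": 0, "dz": 0.0002, "wx": 0, "wy": 0, "wz": 8}
    - {"claw": 0.03, "dx": 0, "dy": 0, "dz": 0.0001, "wx": 0, "wy": 0, "wz": 8}
    - {"claw": 0.03, "dx": 0, "dy": 0, "dz": 0, "wx": 0, "wy": 0, "wz": 0}

```text
t: 13.88
eef_pos: [0.492, -0.0471, 0.121]
tool_rot: [-0.0, 0.118, 0.993, -0.001]
contact_force: [-5.1, -5.4, 3.0]
gripper_width: 0.446
grasp_force: 31.4
```

```bash
python3 st.py
```

```text
t 13.88 q [ 0.683  0.522 -0.888  2.053  0.557  0.823  0.8  ] pos [ 0.492  -0.0471  0.121 ] yawcw -166.49 zax [-5.0e-04 -1.3e-03 -1.0e+00]
F [-5.08 -5.37  2.95] T [-0.83   1.082 -0.11 ] w 0.0379 g 31.404811441898346
tool offset to axis [-0.0007 -0.     -0.004 ]
```

Emit:
drive_tool:
  increments:
    - {"claw": 0.03, "dx": 0, "dy": 0, "dz": 0.00013, "wx": 0, "wy": 0, "wz": 8}
    - {"claw": 0.03, "dx": 0, "dy": 0, "dz": 0.00013, "wx": 0, "wy": 0, "wz": 8}
    - {"claw": 0.03, "dx": 0, "dy": 0, "dz": 0.00013, "wx": 0, "wy": 0, "wz": 8}
    - {"claw": 0.03, "dx": 0, "dy": 0, "dz": 0.00013, "wx": 0, "wy": 0, "wz": 8}
    - {"claw": 0.03, "dx": 0, "dy": 0, "dz": 0.00013, "wx": 0, "wy": 0, "wz": 8}
    - {"claw": 0.03, "dx": 0, "dy": 0, "dz": 0.00013, "wx": 0, "wy": 0, "wz": 8}
    - {"claw": 0.03, "dx": 0, "dy": 0, "dz": 0.00013, "wx": 0, "wy": 0, "wz": 8}
    - {"claw": 0.03, "dx": 0, "dy": 0, "dz": 0.00013, "wx": 0, "wy": 0, "wz": 8}
    - {"claw": 0.03, "dx": 0, "dy": 0, "dz": 0.00013, "wx": 0, "wy": 0, "wz": 8}
    - {"claw": 0.03, "dx": 0, "dy": 0, "dz": 0.00013, "wx": 0, "wy": 0, "wz": 8}
    - {"claw": 0.03, "dx": 0, "dy": 0, "dz": 0, "wx": 0, "wy": 0, "wz": 0}

```text
t: 15.25
eef_pos: [0.4924, -0.0468, 0.1197]
tool_rot: [0.0, 0.728, 0.685, -0.0]
contact_force: [-4.0, -3.4, 2.7]
gripper_width: 0.447
grasp_force: 31.3
```

```bash
python3 st.py
```

```text
t 15.25 q [ 0.432  0.429 -0.562  2.068  0.338  0.733 -0.404] pos [ 0.4924 -0.0468  0.1197] yawcw -86.52 zax [ 4.e-04 -6.e-04 -1.e+00]
F [-4.05 -3.4   2.67] T [-0.718  0.868 -0.052] w 0.038 g 31.28890424966812
tool offset to axis [-0.0005  0.0004 -0.0053]
```

Emit:
drive_tool:
  increments:
    - {"claw": 0.03, "dx": 0, "dy": 0, "dz": 0.00013, "wx": 0, "wy": 0, "wz": 8}
    - {"claw": 0.03, "dx": 0, "dy": 0, "dz": 0.00013, "wx": 0, "wy": 0, "wz": 8}
    - {"claw": 0.03, "dx": 0, "dy": 0, "dz": 0.00013, "wx": 0, "wy": 0, "wz": 8}
    - {"claw": 0.03, "dx": 0, "dy": 0, "dz": 0.00013, "wx": 0, "wy": 0, "wz": 8}
    - {"claw": 0.03, "dx": 0, "dy": 0, "dz": 0.00013, "wx": 0, "wy": 0, "wz": 8}
    - {"claw": 0.03, "dx": 0, "dy": 0, "dz": 0.00013, "wx": 0, "wy": 0, "wz": 8}
    - {"claw": 0.03, "dx": 0, "dy": 0, "dz": 0.00013, "wx": 0, "wy": 0, "wz": 8}
    - {"claw": 0.03, "dx": 0, "dy": 0, "dz": 0.00013, "wx": 0, "wy": 0, "wz": 8}
    - {"claw": 0.03, "dx": 0, "dy": 0, "dz": 0.00013, "wx": 0, "wy": 0, "wz": 8}
    - {"claw": 0.03, "dx": 0, "dy": 0, "dz": 0, "wx": 0, "wy": 0, "wz": 0}

```text
t: 16.5
eef_pos: [0.4927, -0.0471, 0.1185]
tool_rot: [0.0, 0.992, 0.126, 0.001]
contact_force: [-2.4, -4.8, 1.8]
gripper_width: 0.447
grasp_force: 31.3
```

Emit:
drive_tool:
  increments:
    - {"claw": 0.03, "dx": 0, "dy": 0, "dz": 0.00013, "wx": 0, "wy": 0, "wz": 8}
    - {"claw": 0.03, "dx": 0, "dy": 0, "dz": 0.00013, "wx": 0, "wy": 0, "wz": 8}
    - {"claw": 0.03, "dx": 0, "dy": 0, "dz": 0.00013, "wx": 0, "wy": 0, "wz": 8}
    - {"claw": 0.03, "dx": 0, "dy": 0, "dz": 0.00013, "wx": 0, "wy": 0, "wz": 8}
    - {"claw": 0.03, "dx": 0, "dy": 0, "dz": 0.00013, "wx": 0, "wy": 0, "wz": 8}
    - {"claw": 0.03, "dx": 0, "dy": 0, "dz": 0.00013, "wx": 0, "wy": 0, "wz": 8}
    - {"claw": 0.03, "dx": 0, "dy": 0, "dz": 0.00013, "wx": 0, "wy": 0, "wz": 8}
    - {"claw": 0.03, "dx": 0, "dy": 0, "dz": 0, "wx": 0, "wy": 0, "wz": 0}

```text
t: 17.5
eef_pos: [0.4926, -0.0475, 0.1175]
tool_rot: [0.0, 0.935, -0.354, 0.001]
contact_force: [-3.6, -6.2, 2.4]
gripper_width: 0.445
grasp_force: 31.4
```

```bash
python3 st.py
```

```text
t 17.5 q [ 2.000e-03  3.760e-01 -3.900e-02  2.098e+00  2.500e-02  6.670e-01
 -2.349e+00] pos [ 0.4926 -0.0475  0.1175] yawcw 41.49 zax [ 0.001  -0.0011 -1.    ]
F [-3.6  -6.17  2.43] T [-1.303  0.684 -0.079] w 0.0378 g 31.39981895685196
tool offset to axis [-0.0001 -0.0002 -0.0075]
```

```bash
python3 look.py w4
```

```text
0.025 17.5 [ 2.000e-03  3.760e-01 -3.900e-02  2.098e+00  2.500e-02  6.670e-01
 -2.349e+00] [ 0.4926 -0.0475  0.1175] [ 3.30286467e-04  9.35157709e-01 -3.54230878e-01  6.59537252e-04] [-3.6  -6.17  2.43]
13569 [ 0.49535453 -0.05015085  0.12039828] ((0.49826931953430176, -0.05166376754641533), 0.039425816386938095)
4859 [ 0.50935748 -0.06324565  0.08278499] ((0.49389007687568665, -0.049308184534311295), 0.030009280890226364)
[ 2.86797005e-05 -8.18945687e-04 -4.46168878e-03]
```

Emit:
drive_tool:
  increments:
    - {"claw": 0.065, "dx": 0, "dy": 0, "dz": 0, "wx": 0, "wy": 0, "wz": 0}
    - {"claw": 0.065, "dx": 0, "dy": 0, "dz": 0, "wx": 0, "wy": 0, "wz": 0}
    - {"claw": 0.065, "dx": 0, "dy": 0, "dz": 0, "wx": 0, "wy": 0, "wz": 0}
    - {"claw": 0.065, "dx": 0, "dy": 0, "dz": 0, "wx": 0, "wy": 0, "wz": 0}

```text
t: 18.05
eef_pos: [0.4925, -0.0466, 0.1173]
tool_rot: [-0.0, 0.935, -0.353, 0.0]
contact_force: [-1.0, 0.9, -0.8]
gripper_width: 0.765
grasp_force: 0.0
```

```bash
python3 st.py;python3 look.py w5; python3 -c "
import cv2,numpy as np
a=cv2.imread('pics/w4.png')[200:480,190:470];b=cv2.imread('pics/w5.png')[200:480,190:470]
cv2.imwrite('pics/c45.png',cv2.resize(np.hstack([a,b]),None,fx=1.4,fy=1.4))"
```

```text
t 18.05 q [ 2.000e-03  3.770e-01 -4.100e-02  2.098e+00  2.400e-02  6.670e-01
 -2.348e+00] pos [ 0.4925 -0.0466  0.1173] yawcw 41.39 zax [ 6.e-04  2.e-04 -1.e+00]
F [-1.04  0.87 -0.81] T [-0.039 -0.027 -0.015] w 0.0651 g 0.0
tool offset to axis [ 0.0005  0.0004 -0.0077]
0.025 18.05 [ 2.000e-03  3.770e-01 -4.100e-02  2.098e+00  2.400e-02  6.670e-01
 -2.348e+00] [ 0.4925 -0.0466  0.1173] [-2.06537153e-04  9.35473679e-01 -3.53396237e-01  2.31297733e-04] [-1.04  0.87 -0.81]
13511 [ 0.49545581 -0.05007407  0.12051069] ((0.49926042556762695, -0.05260912701487541), 0.038881976157426834)
5849 [ 0.50731757 -0.06195391  0.08282991] ((0.49220606684684753, -0.04785199090838432), 0.030617322772741318)
[ 0.00065465 -0.00024462 -0.00468663]
```

View pics/c45.png

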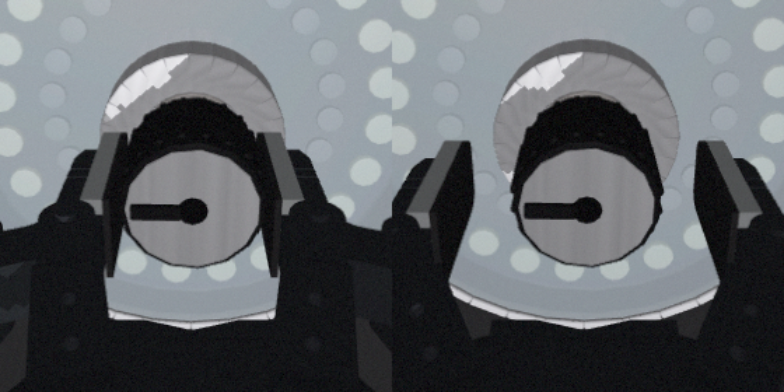

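Releasing didn't move the knob: the pointer stays at about 180° in both halves, and the knob top at 0.1205 fits a caught thread. I'll swing the open fingers back 140° around the knob.

Emit:
drive_tool:
  increments:
    - {"claw": 0.065, "dx": 0, "dy": 0, "dz": 0, "wx": 0, "wy": 0, "wz": -10}
    - {"claw": 0.065, "dx": 0, "dy": 0, "dz": 0, "wx": 0, "wy": 0, "wz": -10}
    - {"claw": 0.065, "dx": 0, "dy": 0, "dz": 0, "wx": 0, "wy": 0, "wz": -10}
    - {"claw": 0.065, "dx": 0, "dy": 0, "dz": 0, "wx": 0, "wy": 0, "wz": -10}
    - {"claw": 0.065, "dx": 0, "dy": 0, "dz": 0, "wx": 0, "wy": 0, "wz": -10}
    - {"claw": 0.065, "dx": 0, "dy": 0, "dz": 0, "wx": 0, "wy": 0, "wz": -10}
    - {"claw": 0.065, "dx": 0, "dy": 0, "dz": 0, "wx": 0, "wy": 0, "wz": -10}
    - {"claw": 0.065, "dx": 0, "dy": 0, "dz": 0, "wx": 0, "wy": 0, "wz": -10}
    - {"claw": 0.065, "dx": 0, "dy": 0, "dz": 0, "wx": 0, "wy": 0, "wz": -10}
    - {"claw": 0.065, "dx": 0, "dy": 0, "dz": 0, "wx": 0, "wy": 0, "wz": -10}
    - {"claw": 0.065, "dx": 0, "dy": 0, "dz": 0, "wx": 0, "wy": 0, "wz": -10}
    - {"claw": 0.065, "dx": 0, "dy": 0, "dz": 0, "wx": 0, "wy": 0, "wz": -10}
    - {"claw": 0.065, "dx": 0, "dy": 0, "dz": 0, "wx": 0, "wy": 0, "wz": -10}
    - {"claw": 0.065, "dx": 0, "dy": 0, "dz": 0, "wx": 0, "wy": 0, "wz": -10}
    - {"claw": 0.065, "dx": 0, "dy": 0, "dz": 0, "wx": 0, "wy": 0, "wz": 0}

```text
t: 19.98
eef_pos: [0.4922, -0.0471, 0.1171]
tool_rot: [-0.0, 0.653, 0.757, 0.0]
contact_force: [0.2, -0.5, -0.3]
gripper_width: 0.764
grasp_force: 0.0
```

```bash
python3 st.py
```

```text
t 19.98 q [ 0.473  0.444 -0.611  2.067  0.374  0.738 -0.227] pos [ 0.4922 -0.0471  0.1171] yawcw -98.47 zax [-1.e-04  5.e-04 -1.e+00]
F [ 0.15 -0.48 -0.27] T [ 0.06  -0.029  0.007] w 0.0649 g 0.0
tool offset to axis [-0.0003  0.0004 -0.0079]
```

Emit:
drive_tool:
  increments:
    - {"claw": 0.045, "dx": 0, "dy": 0, "dz": 0, "wx": 0, "wy": 0, "wz": 0}
    - {"claw": 0.03, "dx": 0, "dy": 0, "dz": 0, "wx": 0, "wy": 0, "wz": 0}
    - {"claw": 0.03, "dx": 0, "dy": 0, "dz": 0, "wx": 0, "wy": 0, "wz": 0}
    - {"claw": 0.03, "dx": 0, "dy": 0, "dz": 0, "wx": 0, "wy": 0, "wz": 0}
    - {"claw": 0.03, "dx": 0, "dy": 0, "dz": 0, "wx": 0, "wy": 0, "wz": 0}

```text
t: 20.6
eef_pos: [0.4923, -0.047, 0.1173]
tool_rot: [0.0, 0.652, 0.758, -0.0]
contact_force: [-2.0, 0.0, 2.3]
gripper_width: 0.443
grasp_force: 30.4
```

```bash
python3 st.py;python3 look.py w6; python3 -c "
import cv2
a=cv2.imread('pics/w6.png')[200:480,190:470]
cv2.imwrite('pics/c6.png',cv2.resize(a,None,fx=1.4,fy=1.4))"
```

```text
t 20.6 q [ 0.472  0.444 -0.611  2.067  0.375  0.739 -0.226] pos [ 0.4923 -0.047   0.1173] yawcw -98.57 zax [ 0.e+00 -2.e-04 -1.e+00]
F [-2.02  0.04  2.31] T [-0.098  0.217  0.02 ] w 0.0377 g 30.35834401845932
tool offset to axis [-0.0004  0.0004 -0.0077]
0.025 20.6 [ 0.472  0.444 -0.611  2.067  0.375  0.739 -0.226] [ 0.4923 -0.047   0.1173] [ 6.08404705e-05  6.52314848e-01  7.57948106e-01 -6.05012638e-05] [-2.02  0.04  2.31]
13624 [ 0.49149046 -0.04107988  0.12055978] ((0.4919922351837158, -0.040638990700244904), 0.03951450064778328)
4865 [ 0.48840977 -0.02905055  0.08290994] ((0.4916616678237915, -0.046061936765909195), 0.02999625913798809)
[-3.83786172e-05  9.47686038e-04 -4.69242329e-03]
```

View pics/c6.png

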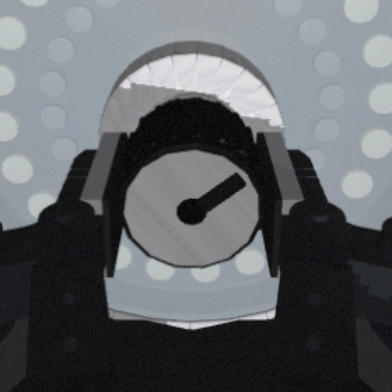

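The pointer runs from (191,211) to (241,178) in the crop. I'll project both views to world to check that the knob didn't turn during the regrip.

```bash
python3 - <<'E'
from h import *
c=calibration("wrist");K=np.array(c["intrinsics"]);M=np.array(c["mount"])
def ang(name,yaw,ztop):
    im=cv2.cvtColor(cv2.imread("pics/%s.png"%name),cv2.COLOR_BGR2GRAY)
    v,u=np.mgrid[300:392,275:382]; u=u.ravel();v=v.ravel()
    p=cv2.undistortPoints(np.stack([u,v],-1).astype(float).reshape(-1,1,2),K,np.array([c["k1"],0,0,0,0])).reshape(-1,2)
    r=np.c_[p,np.ones(len(p))]@M[:3,:3].T; s=(ztop-M[2,3])/r[:,2]; X=r*s[:,None]+M[:3,3]
    dk=im[v,u]<60; w=np.hypot(X[:,0],X[:,1])
    m=(im[v,u]>90)&(w<.019); cen=np.array(cv2.minEnclosingCircle(X[m][:,:2].astype(np.float32))[0])
    D=X[:,:2]-cen; w=np.hypot(*D.T); a=D[dk&(w<.0175)&(w>.006)]
    print(name,cen.round(4),len(a),np.degrees(np.arctan2(*a.mean(0)[::-1])).round(2)+yaw)
h=.1195
ang("w4",41.49,.1175-h);ang("w5",41.39,.1173-h);ang("w6",-98.57,.1173-h)
E
```

```text
w4 [-0.0017  0.    ] 415 -65.1
w5 [-0.0009 -0.0006] 493 -48.760000000000005
w6 [-0.0013  0.0003] 433 -28.639999999999986
```

```bash
cat > ang.py <<'E'
from h import *
c=calibration("wrist");K=np.array(c["intrinsics"]);M=np.array(c["mount"])
def ang(name,yaw,ztop):
    im=cv2.cvtColor(cv2.imread("pics/%s.png"%name),cv2.COLOR_BGR2GRAY)
    n,L=cv2.connectedComponents((im<75).astype(np.uint8)); l=L[351,327]
    v,u=np.nonzero((L==l)); 
    p=cv2.undistortPoints(np.stack([u,v],-1).astype(float).reshape(-1,1,2),K,np.array([c["k1"],0,0,0,0])).reshape(-1,2)
    r=np.c_[p,np.ones(len(p))]@M[:3,:3].T; s=(ztop-M[2,3])/r[:,2]; X=(r*s[:,None]+M[:3,3])[:,:2]
    q=X-X.mean(0); e=np.linalg.svd(q,full_matrices=False)[2][0]
    t=q@e; e=e*np.sign(abs(t.max())-abs(t.min()))
    print(name,l,len(u),u.min(),u.max(),v.min(),v.max(),(np.degrees(np.arctan2(e[1],e[0]))+yaw).round(2))
E
python3 - <<'E'
from ang import *
h=.1195
ang("w4",41.49,.1175-h);ang("w5",41.39,.1173-h);ang("w6",-98.57,.1173-h)
E
```

```text
w4 5 727 283 338 341 360 -50.22
w5 5 739 284 339 340 359 -50.31
w6 2 724 316 365 323 360 -46.2
```

The regrip settled the knob about 4° forward (pointer -50.3° to -46.2°). So 125° of the full turn remains.

Emit:
drive_tool:
  increments:
    - {"claw": 0.03, "dx": 0, "dy": 0, "dz": 0.00013, "wx": 0, "wy": 0, "wz": 8}
    - {"claw": 0.03, "dx": 0, "dy": 0, "dz": 0.00013, "wx": 0, "wy": 0, "wz": 8}
    - {"claw": 0.03, "dx": 0, "dy": 0, "dz": 0.00013, "wx": 0, "wy": 0, "wz": 8}
    - {"claw": 0.03, "dx": 0, "dy": 0, "dz": 0.00013, "wx": 0, "wy": 0, "wz": 8}
    - {"claw": 0.03, "dx": 0, "dy": 0, "dz": 0.00013, "wx": 0, "wy": 0, "wz": 8}
    - {"claw": 0.03, "dx": 0, "dy": 0, "dz": 0.00013, "wx": 0, "wy": 0, "wz": 8}
    - {"claw": 0.03, "dx": 0, "dy": 0, "dz": 0.00013, "wx": 0, "wy": 0, "wz": 8}
    - {"claw": 0.03, "dx": 0, "dy": 0, "dz": 0.00013, "wx": 0, "wy": 0, "wz": 8}
    - {"claw": 0.03, "dx": 0, "dy": 0, "dz": 0.00013, "wx": 0, "wy": 0, "wz": 8}
    - {"claw": 0.03, "dx": 0, "dy": 0, "dz": 0.00013, "wx": 0, "wy": 0, "wz": 8}
    - {"claw": 0.03, "dx": 0, "dy": 0, "dz": 0.00013, "wx": 0, "wy": 0, "wz": 8}
    - {"claw": 0.03, "dx": 0, "dy": 0, "dz": 0.00013, "wx": 0, "wy": 0, "wz": 8}
    - {"claw": 0.03, "dx": 0, "dy": 0, "dz": 0.00013, "wx": 0, "wy": 0, "wz": 8}
    - {"claw": 0.03, "dx": 0, "dy": 0, "dz": 0.00013, "wx": 0, "wy": 0, "wz": 8}
    - {"claw": 0.03, "dx": 0, "dy": 0, "dz": 0.00013, "wx": 0, "wy": 0, "wz": 8}
    - {"claw": 0.03, "dx": 0, "dy": 0, "dz": 0.0001, "wx": 0, "wy": 0, "wz": 5}
    - {"claw": 0.03, "dx": 0, "dy": 0, "dz": 0, "wx": 0, "wy": 0, "wz": 0}
    - {"claw": 0.03, "dx": 0, "dy": 0, "dz": 0, "wx": 0, "wy": 0, "wz": 0}

```text
t: 22.9
eef_pos: [0.4926, -0.0474, 0.1153]
tool_rot: [0.0, 0.974, -0.228, 0.0]
contact_force: [1.8, -2.3, 1.3]
gripper_width: 0.452
grasp_force: 30.5
```

```bash
python3 st.py;python3 look.py w7; python3 - <<'E'
from ang import *
o=get_obs();R=Ro.from_quat(np.roll(o["tool_rot"],-1)).as_matrix()
ang("w7",np.degrees(np.arctan2(-R[1,0],R[0,0])),o["eef_pos"][2]-.1175)
a=cv2.imread('pics/w7.png')[200:480,190:470]
cv2.imwrite('pics/c7.png',cv2.resize(a,None,fx=1.4,fy=1.4))
E
```

```text
t 22.9 q [ 0.052  0.382 -0.099  2.096  0.061  0.666 -2.118] pos [ 0.4926 -0.0474  0.1153] yawcw 26.34 zax [ 7.e-04 -4.e-04 -1.e+00]
F [ 1.85 -2.29  1.28] T [-0.643 -0.153 -0.008] w 0.0384 g 30.468356609344482
tool offset to axis [ 0.0001 -0.0001 -0.0097]
0.025 22.9 [ 0.052  0.382 -0.099  2.096  0.061  0.666 -2.118] [ 0.4926 -0.0474  0.1153] [ 1.18987790e-04  9.73688858e-01 -2.27881204e-01  3.86713549e-04] [ 1.85 -2.29  1.28]
13816 [ 0.4952722  -0.04913322  0.11854664] ((0.499107301235199, -0.05001399666070938), 0.03943448141217232)
4769 [ 0.51077128 -0.05847615  0.08285255] ((0.49411436915397644, -0.048624519258737564), 0.030024901032447815)
[ 0.00034243 -0.00072344 -0.00673016]
w7 2 722 317 365 323 360 78.82
```

View pics/c7.png

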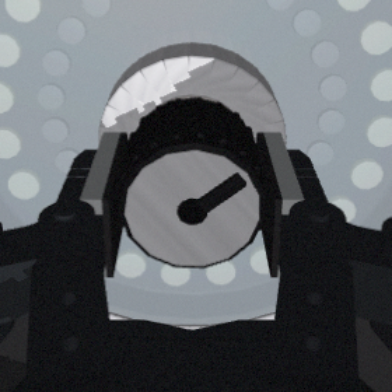

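The pointer is at 78.8°, against 78.9° for one full turn past the drop. The knob is about 9.5 mm below its start height, so lift is about -0.006, with a light, steady grip. Handing in.

```bash
python3 -c "
from station import *
print(hand_in())"
```

```text
the job is handed in; nothing more can be done
None
```

I turned the screw back until the thread dropped (felt about 115° back), then forward one full turn, good to about ±3°. I handed in still gripping the knob and holding it still, with the screw caught but loose, at 22.9 s by the robot's clock, and I touched nothing else on the bench.

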